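Walk the block incubator home into its docking frame and lock it

TASK

The heavy white block incubator stands a little short of the blue docking frame on the bench. Walk it forward by pushing gently, in turn, on its two black rubber rear corners only, until both ends of its front sit fully home against the frame's two stop pads; then swing the yellow lock bar shut behind it. Keep the incubator flat on the bench, never push hard, leave the lock bar open until it is home, and do not disturb anything else on the bench.

Things in the scene. Friction and masses are not known exactly. Their poses are not given: they have to be found in the camera images.
- case: The whole incubator, about 1.5 kg (varies by a fifth), loose, standing on the bench: 130 deep (x) x 210 wide (y) x 70 mm high, flat-bottomed. Origin: centre of its underside; +x is its front (towards the docking frame), +y its left seen from behind, z up. Rear bumper faces at x -65, front face at x +65 mm. Only the two black rubber rear bumpers may be touched.
- housing: The incubator's white housing, fixed to it, same origin and axes as case: all but bumpers and base plate. Must not be touched. Its rear vent wall, between the bumpers (y -61 to +61 mm), is recessed 6 mm from the bumper faces. Plain top, 69 mm high, in the rear half; two rows of capped tubes stand up to 103 mm over x +5 to +55 mm.
- bumper_left (a point): Centre of the rear face of the left black rubber bumper (on the incubator: x -65, y +84, z 41 mm). The bumper is 42 mm wide (y), 30 mm deep, 13 to 69 mm above the bench. A forward push here takes roughly 5 to 15 N and turns the incubator clockwise (seen from above) about a point some 50 mm beyond its centre on the other side, so it advances as well as turns.
- bumper_right (a point): Centre of the rear face of the right bumper (x -65, y -84, z 41 mm on the incubator); as the left one, but a push here turns the incubator counter-clockwise.
- nose_left (a point): Point on the incubator's front face (x +65, y +75, z 24 mm on it) that meets the left black rubber pad of the frame's end stop. The stop (two pads 50 mm wide, 6 to 42 mm high, on a clamped crossbar) has been set anywhere from x +55 to +75 mm in the frame and is not tracked: home must be felt. The pads are firm: force rises within about a millimetre; the stop does not yield.
- nose_right (a point): The same at the right end (x +65, y -75, z 24 mm on the incubator), meeting the right pad; both pads are level with one another. The front corners are rounded to 12 mm.
- dock: Blue docking frame on the bench, no floor, open towards the robot, 40 mm high. Origin on the bench, middle line; +x points away from the robot into the frame, z up. Home, the incubator is parallel to it, its origin at x -10 to +10 mm (as the end stop was set). Guides, inner faces y +-108 mm from x +20 mm on, leave 5 mm beside the 206 mm wide housing; flared lead-ins reach y +-127 mm at x -32 mm.
- latch (a joint): Angle (rad) of the yellow lock bar about its upright hinge. 0: it points straight back (frame's -x). It grows as the bar swings inwards behind the right bumper (tip moves to +y, then +x); shut at 1.57, against a stop, pointing along the frame's +y, 4 to 24 mm behind the bumper. Range -0.5 to 1.57. Stays where left; 1 to 3 N at the tip moves it.
- latch_hinge (a point): The lock bar's hinge axis (frame x -85, y -150 mm), 28 mm above the bench. Axes as the frame's.
- latch_tip (a point): Free end of the lock bar, 75 mm from the hinge, 28 mm above the bench. The bar is 12 mm thick and stands 11 to 45 mm above the bench.
- rack_orange: Bystander: white tube rack with orange caps, 60 x 144 x 100 mm, loose; near the frame's left side. Origin: centre of underside.
- rack_pink: Bystander: white tube rack with pink caps, 60 x 188 x 100 mm, loose. Origin: centre of underside.
- waste_cup: Bystander: red open cup, 72 mm across, 75 mm high, loose; right of the frame. Origin: centre of underside.
- gel_bottle: Bystander: hand gel bottle, 60 mm across, 150 mm high, loose. Origin: centre of underside.
- phone: Bystander: black desk phone, 200 x 170 x 65 mm, loose. Origin: centre of underside.
- scanner: Bystander: barcode scanner on a stand, 90 x 70 x 130 mm, loose. Origin: centre of underside.

How it is judged:
By the outcome, as a careful person would: the job done as asked, in the order asked, and still so for the second after the job is handed in, with the robot touching nothing.
It also fails if it takes over 72 s, if anything falls off the work surface, if the arm or the gripper's body presses on something with over 40 N, if the wrist force passes 120 N, or if a joint passes its speed limit or range.

ROBOT

A 6-joint arm with a two-finger parallel gripper is mounted at the origin on the work surface. World frame = base frame: x ahead of the robot, y to its left, z up, the work surface at z = 0. Lengths are in mm, angles in rad, forces in N, time in s.
With the tool pointing down it reaches from about 250 to 725 mm from the base axis. Payload 4 kg.
Tool frame: the origin (TCP) lies at the centre of the arm's flange, where the gripper is bolted on; the fingertips stand 173 mm ahead of it and the grasp point (between the pads) lies 155 mm ahead of it (r.tips_ahead is the distance from the TCP to the fingertips, in mm); z points along the fingers, y is the line along which they close (so a half turn about z gives the same grasp; the last joint's range is limited). The gripper opens to 85 mm and grips with 20 to 120 N. Pads are 22 mm wide; open, the fingers measure 114 mm over their backs; the gripper's body (76 mm by 85 mm) begins 54 mm behind the grasp point. The pads swing forward as they close: fully open they stand 13 mm farther back than shut.
Start: joints at [1.102, 0.241, 0.005, 1.335, 0, 1.571], TCP at [225.906, 446.056, 404.706] pointing down, gripper open.
Joint ranges: [-2.72, 2.72], [-1.05, 1.87], [-1.09, 1.28], [-1.99, 2.15], [-1.42, 1.44], [-3.14, 3.14]. Speed limits (rad/s): [2.79, 2.79, 3.14, 3.14, 3.14, 3.14].

INTERFACE

Orientations are given as a unit quaternion [w, x, y, z].
In Python, from cell import r gives the robot as it stands.
- The arm moves only by the shell command python3 -m jog 'ROWS' [FORCE]. ROWS is JSON, a list of rows, each a list of 5 numbers: the shift along the tool's x, y, z in m, then the turn about the tool's z in rad, then the closure, from 0 (fully open) to 1 (shut). In form: [[dx, dy, dz, twist, fingers], ...]. A call has 1 to 5 rows; each row is the pose to reach, as a shift and turn from the pose commanded when the call began, along the tool's axes at that moment; what a row does not reach only later rows make up. A row lasts 1/12 s, in which the tool goes at most 41.7 mm and 7.16 degrees, less where a joint would pass 70% of its speed; a pose out of reach is approached as far as the arm can. A call with a gripper value outside its range is refused whole. The fingers move at their own pace and stop on an object; FORCE is the grip in N (left out, the last holds). Time passes only in rows, so rows that repeat a pose let the fingers close. It gives the time, the measured TCP pose, the force, the opening and the grip force at its end, in the units of the state.
- r.get_state(): the state, without advancing time (a new reading comes with each control period).
- r.grab_frame(name): name is "scene" or "top" or "wrist"; returns (picture, depth): 420x560x3 uint8, red, green, blue; 420x560 float32, mm along the optical axis (not along the pixel's ray), 0 where there is no reading.
- r.camera_model(name): a dict with "fov_y" (degrees; the focal length in pixels is half the picture's height over the tangent of half this angle, whatever the lens; pixels are square), "cx", "cy" (the principal point, pixels), "R" (3x3) and "t" (3): a world point X has camera coordinates R X + t. Camera axes: x right, y down, z forward; pixel columns grow to the right and rows downward; lengths in mm; the calibration is good to about 2 mm. A picture is of the moment at which its call begins: read the wrist's pose just before it. camera_model takes no time and is no camera call; for the wrist camera it gives the pose at the moment of the call.
- r.finish_job(): hands the job in; it is judged then, once.
The state is a dict: "time": time; "q": joint angles; "qvel": joint speeds; "effort": joint torques, N m; "eef_pos": TCP position; "tool_rot": TCP orientation; "ft_force": force on the tool from outside, world axes, zero at the start; "torque": the same for the moment, N m; "opening": finger opening in mm; "gripper_force": force on a finger pad.
Only numpy, scipy, OpenCV 4.12 (cv2) and the standard library are available. Lean on these libraries where they do the work, as an engineer would, in place of code of your own. Each camera call takes 0.05 s, during which the arm holds its last target. There are 200 camera calls.

## Working session

There is one attempt and no reset: what is moved stays moved. The work goes in short steps, Python scripts to look and compute and a shell command to move; the robot and the scene stay as the last step left them, time stands still between calls to the robot, and variables do not carry over. Pictures are saved under pics/ and viewed, at most 10 in all, crops included, and the job is handed in when it is done.

```bash
ls; mkdir -p pics
python3 - <<'E'
from cell import r
import cv2,numpy as np
s=r.get_state();print(s)
for n in("scene","top"):
    p,d=r.grab_frame(n);np.savez(f"pics/{n}0.npz",p=p,d=d);cv2.imwrite(f"pics/{n}0.png",p[:,:,::-1]);print(n,r.camera_model(n))
E
```

```text
pics
{'time': 0.0, 'q': array([ 1.10201509e+00,  2.41411116e-01,  3.73431641e-03,  1.33517869e+00,
       -2.57932331e-05,  1.57080099e+00]), 'qvel': array([ 0.00085536, -0.00133931,  0.00058763, -0.00177859,  0.00029387,
       -0.00221263]), 'effort': array([ 7.60278017e-04, -3.72316504e+01,  2.52409297e+01,  1.69951678e-02,
        1.50840629e-04, -9.31045832e-06]), 'eef_pos': array([225.78438266, 445.82472124, 403.81735262]), 'tool_rot': array([-2.26574763e-04,  2.32252443e-01,  9.72654997e-01, -1.00442633e-03]), 'ft_force': array([-0.06320512, -0.57554478, -1.2651383 ]), 'torque': array([ 0.02376806, -0.05308668, -0.00082682]), 'gripper_force': 0.0, 'opening': 85.17103650492821}
scene {'fov_y': 50.89178869135132, 'cx': 273.4492450271539, 'cy': 206.41106360278133, 'R': array([[-0.65551964,  0.75513955, -0.00763328],
       [ 0.51063094,  0.435775  , -0.74118567],
       [-0.55637222, -0.48975955, -0.67125669]]), 't': array([ 336.66572369, -261.8977383 , 1829.47447666])}
top {'fov_y': 42.55944844931633, 'cx': 279.3981470696047, 'cy': 213.2585994070403, 'R': array([[ 0.01771452, -0.99973874,  0.01444462],
       [-0.99240046, -0.01934027, -0.12152072],
       [ 0.12176834, -0.01218217, -0.99248379]]), 't': array([  35.72720259,  604.39914305, 1495.38383174])}
```

View pics/top0.png

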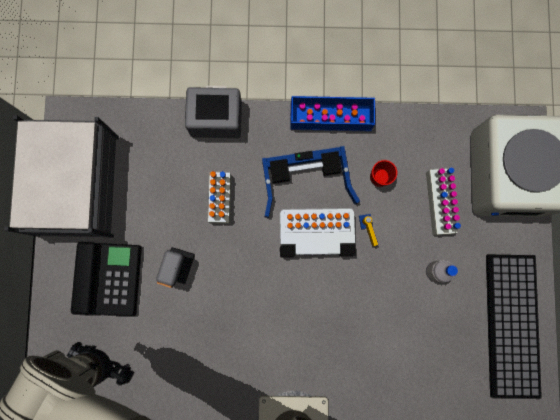

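View pics/scene0.png

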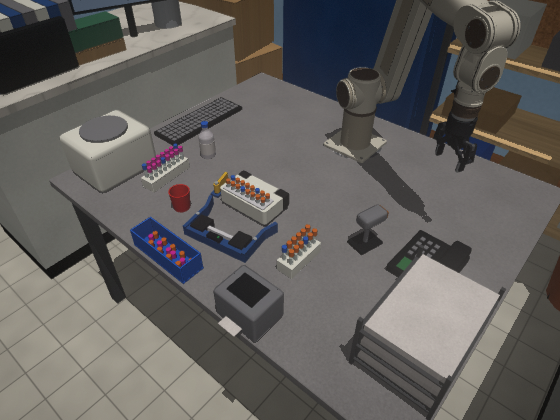

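The top view shows the case at about (317,233) with black bumpers at (288,250) and (348,249). The dock is above it, with its crossbar around (305,160) and flares ending at (268,215) and (356,201). The yellow bar runs from (368,218) to (375,245), and the cup is at (384,173).

```bash
cat > h.py <<'E'
import numpy as np,cv2
from cell import r
def ray(m,u,v):
    f=210/np.tan(np.radians(m["fov_y"]/2)); return np.array([(u-m["cx"])/f,(v-m["cy"])/f,1.])
def onz(m,u,v,z):
    R,t=np.array(m["R"]),np.array(m["t"]); c=-R.T@t; d=R.T@ray(m,u,v); return c+d*(z-c[2])/d[2]
def cloud(m,d):
    R,t=np.array(m["R"]),np.array(m["t"]); v,u=np.mgrid[:d.shape[0],:d.shape[1]]
    f=210/np.tan(np.radians(m["fov_y"]/2))
    P=np.stack([(u-m["cx"])/f*d,(v-m["cy"])/f*d,d],-1); return (P-t)@R
def pix(m,X):
    c=np.array(m["R"])@np.array(X,float)+m["t"]; f=210/np.tan(np.radians(m["fov_y"]/2)); return c[0]/c[2]*f+m["cx"],c[1]/c[2]*f+m["cy"]
E
python3 - <<'E'
from h import *
z=np.load("pics/top0.npz");p,d=z["p"],z["d"];m=r.camera_model("top");W=cloud(m,d)
h=cv2.cvtColor(p,cv2.COLOR_RGB2HSV);H,S,V=[h[...,i].astype(int) for i in range(3)]
x,y,Z=W[...,0],W[...,1],W[...,2]
def box(mask,n):
    P=np.c_[x[mask],y[mask]].astype(np.float32); print(n,len(P),cv2.minAreaRect(P),"z",np.percentile(Z[mask],[5,50,95]).round(), cv2.boxPoints(cv2.minAreaRect(P)).round().tolist())
u,v=np.meshgrid(np.arange(560),np.arange(420))
reg=(u>255)&(u<382)&(v>140)&(v<262)
box(reg&(Z>55)&(u>272)&(u<362)&(v>200),"case top")
box(reg&(H>20)&(H<35)&(S>120)&(V>80)&(u>358),"latch")
bl=reg&(H>100)&(H<125)&(S>150)&(Z>28)&(Z<50)&((v<205)|(u<275))
box(bl,"dock")
ys,xs=np.nonzero(bl)
for vv in range(145,222,5):
    k=xs[ys==vv]
    if len(k): print(vv,[(int(a),W[vv,a].round().astype(int).tolist()) for a in (k.min(),k.max())])
b=p[195:265,250:390];cv2.imwrite("pics/crop.png",cv2.resize(p[140:265,250:400,::-1],None,fx=5,fy=4.8,interpolation=cv2.INTER_CUBIC)[:600,:800])
E
```

```text
case top 3369 ((518.2443237304688, -46.28266906738281), (190.49708557128906, 233.96182250976562), 2.95971941947937) z [ 65.  71. 104.] [[417.0, 66.0], [429.0, -168.0], [619.0, -158.0], [607.0, 75.0]]
latch 148 ((559.49951171875, -214.53237915039062), (86.15513610839844, 31.579021453857422), 12.91388988494873) z [31. 45. 51.] [[514.0, -209.0], [521.0, -240.0], [605.0, -220.0], [598.0, -190.0]]
dock 837 ((700.0686645507812, -31.371841430664062), (168.4400634765625, 270.0693664550781), 9.964186668395996) z [31. 38. 45.] [[594.0, 87.0], [640.0, -179.0], [806.0, -150.0], [760.0, 116.0]]
150 [(319, [790, -64, 37]), (344, [791, -136, 37])]
155 [(286, [773, 31, 36]), (345, [777, -139, 37])]
160 [(263, [756, 97, 42]), (345, [760, -138, 45])]
165 [(263, [741, 96, 42]), (346, [746, -142, 40])]
170 [(264, [727, 93, 42]), (267, [729, 85, 32])]
175 [(265, [713, 90, 37]), (348, [717, -147, 44])]
180 [(284, [699, 36, 44]), (349, [704, -151, 34])]
185 [(266, [684, 87, 37]), (350, [689, -154, 35])]
190 [(267, [669, 83, 42]), (353, [673, -161, 47])]
195 [(268, [654, 80, 43]), (356, [660, -170, 41])]
200 [(268, [640, 80, 42]), (358, [645, -176, 41])]
205 [(267, [626, 83, 39]), (270, [627, 74, 34])]
210 [(266, [611, 85, 44]), (269, [612, 77, 41])]
215 [(265, [597, 88, 41]), (268, [598, 79, 35])]
```

View pics/crop.png

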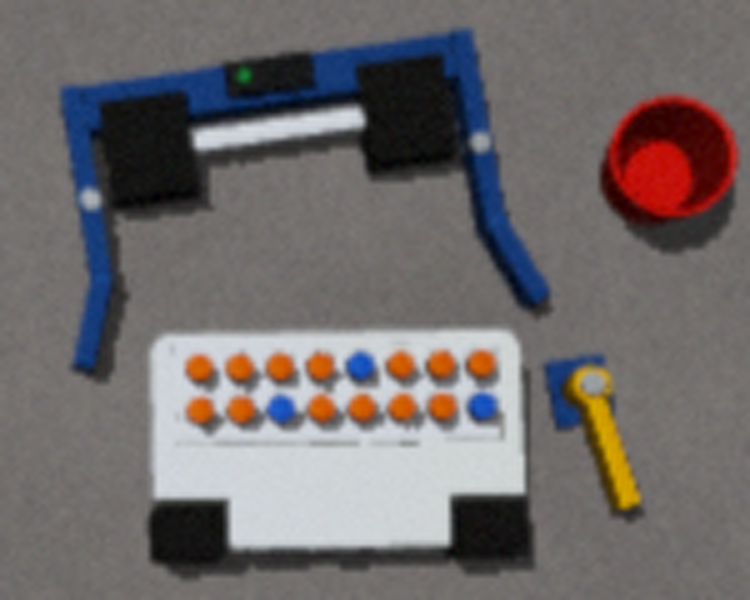

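The crop clearly shows the case nearly square to the world. The dock is turned about 9–10° counter-clockwise, and the hinge is at crop (590,382) with the bar open.

```bash
python3 - <<'E'
from h import *
m=r.camera_model("top")
def c(a,b,z): return onz(m,250+a/5-.4,140+b/4.8-.4,z)[:2].round(1)
for n,a,b,z in [("caseFL(rounded)",150,333,69),("caseFR",522,333,69),("bumpRL",150,560,69),("bumpRR",528,555,69),("bumpL inner front",228,500,69),("bumpR inner front",452,495,69),
 ("hinge",590,382,45),("tip",628,508,45),("dockBL",65,90,40),("dockBR",468,35,40),("boltL",90,199,40),("boltR",481,142,40),
 ("kneeL",98,275,40),("kneeLin",112,275,40),("flareLtip in",97,368,40),("kneeR in",482,225,40),("flareRtip in",527,302,40),
 ("padL nearL",118,208,42),("padL nearR",205,195,42),("padR nearL",372,172,42),("padR nearR",455,160,42),("cup",670,160,75)]: print(n,c(a,b,z))
E
python3 -m jog '[[0,0,0,0,0.5]]'
```

```text
caseFL(rounded) [611.7  47. ]
caseFR [ 615.7 -160.5]
bumpRL [480.4  44.7]
bumpRR [ 487.1 -163.9]
bumpL inner front [515.6   2.2]
bumpR inner front [ 520.8 -121.8]
hinge [ 590.6 -202.7]
tip [ 516.7 -224. ]
dockBL [761.  98.]
dockBR [ 799.6 -133.5]
boltL [695.2  82.3]
boltR [ 734.3 -141.2]
kneeL [649.5  76.8]
kneeLin [649.7  68.9]
flareLtip in [594.1  76.3]
kneeR in [ 684.  -141.9]
flareRtip in [ 638.2 -167.7]
padL nearL [689.7  66.2]
padL nearR [698.5  16.7]
padR nearL [714.4 -78.6]
padR nearR [ 722.6 -126.1]
cup [ 718.5 -242.6]
time: 0.18
eef_pos: [225.8, 445.9, 404.1]
tool_rot: [-0.0, 0.232, 0.973, -0.001]
ft_force: [-1.1, 0.6, 0.4]
opening: 75.2
gripper_force: 0.0
```

```bash
python3 -m jog '[[-0.030,-0.027,0,-0.12,1],[-0.060,-0.054,0,-0.24,1],[-0.090,-0.081,0,-0.36,1],[-0.120,-0.108,0,-0.48,1],[-0.150,-0.135,0,-0.60,1]]'; python3 -m jog '[[0,0,0,-0.04,1]]' ; python3 -c "
from cell import r;s=r.get_state();print(s['q'],s['eef_pos'],s['tool_rot'])"
```

```text
time: 0.6
eef_pos: [294.0, 269.5, 404.5]
tool_rot: [-0.0, -0.048, 0.999, -0.0]
ft_force: [0.4, 0.1, 0.2]
opening: 12.3
gripper_force: 0.0
time: 0.68
eef_pos: [294.8, 266.8, 404.6]
tool_rot: [-0.0, -0.064, 0.998, -0.002]
ft_force: [-0.2, -0.2, -0.1]
opening: 1.0
gripper_force: 0.0
[ 0.73622482  0.03832741 -0.23382959  1.30061448 -0.00228896  0.60762488] [294.81706691 266.75858002 404.63195276] [-6.04698691e-05 -6.42567214e-02  9.97932257e-01 -1.51045640e-03]
```

```bash
python3 -m jog '[[-0.008,-0.040,0,0,1],[-0.016,-0.080,0,0,1],[-0.024,-0.120,0,0,1],[-0.032,-0.160,0,0,1],[-0.040,-0.200,0,0,1]]' >/dev/null;  python3 -m jog '[[-0.008,-0.040,0,0,1],[-0.016,-0.080,0,0,1],[-0.024,-0.120,0,0,1],[-0.032,-0.160,0,0,1],[-0.040,-0.200,0,0,1]]'; python3 -m jog '[[-0.008,-0.037,0,0,1],[-0.008,-0.037,0.03,0,1],[-0.008,-0.037,0.03,0,1]]'
python3 - <<'E'
from h import *
s=r.get_state();print(s['q'],s['eef_pos'],s['tool_rot'])
m=r.camera_model("wrist");p,d=r.grab_frame("wrist");np.savez("pics/w1.npz",p=p,d=d,**{k:m[k] for k in m});cv2.imwrite("pics/w1.png",p[:,:,::-1])
E
```

```text
time: 1.52
eef_pos: [425.4, -117.1, 404.7]
tool_rot: [0.0, -0.065, 0.998, 0.0]
ft_force: [0.1, 0.5, 0.6]
opening: 0.1
gripper_force: 0.0
time: 1.77
eef_pos: [437.1, -152.2, 370.4]
tool_rot: [-0.004, -0.063, 0.998, 0.002]
ft_force: [-1.7, -0.0, -0.7]
opening: 0.0
gripper_force: 0.0
[-3.35201313e-01  1.89732973e-01 -1.50965409e-01  1.23789034e+00
  5.83762549e-05 -4.61624712e-01] [ 437.0507368  -152.23720072  370.41023811] [-0.00357971 -0.06316902  0.99799524  0.00153845]
```

View pics/w1.png

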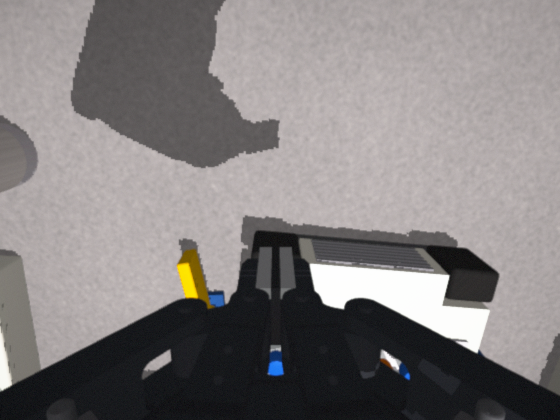

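The wrist view shows the vent wall running from (300,240) to (440,262), the left bumper at (460,270), the fingertips at (275,255) just over the right bumper, and the yellow bar at (190,275).

Run:
```python
from h import *
z=np.load("pics/w1.npz");p,d=z["p"],z["d"];W=cloud(z,d);g=p.max(2)
for n,(a,b,c,e) in dict(L=(420,505,240,310),R=(245,262,228,262)).items():
    w=W[c:e,a:b].reshape(-1,3);k=(g[c:e,a:b].ravel()<60)&(d[c:e,a:b].ravel()>0)
    w=w[k];t=w[w[:,2]>64];print(n,len(t),cv2.minAreaRect(t[:,:2].astype(np.float32)) if len(t) else 0,cv2.boxPoints(cv2.minAreaRect(t[:,:2].astype(np.float32))).round(1).tolist())
    print(np.percentile(w[:,2],[5,50,95]))
for q in [(300,238),(440,262)]: print(onz(z,*q,69))
```

```text
L 1486 ((494.8924560546875, 24.225238800048828), (29.684219360351562, 39.80881118774414), 2.793858766555786) [[479.1000061035156, 43.400001525878906], [481.0, 3.5999999046325684], [510.70001220703125, 5.099999904632568], [508.70001220703125, 44.79999923706055]]
[23.31842998 67.10231722 69.27182766]
R 98 ((460.98956298828125, -160.70367431640625), (64.85352325439453, 6.307766437530518), 0.48027530312538147) [[428.5, -157.8000030517578], [428.6000061035156, -164.10000610351562], [493.3999938964844, -163.60000610351562], [493.3999938964844, -157.3000030517578]]
[ 22.63631143  55.64620584 205.38173804]
[ 470.07450258 -125.91763676   69.        ]
[476.65157183  -8.48993405  69.        ]
```

```bash
python3 -m jog '[[0,-0.003,0.035,-0.04,1],[0,-0.003,0.070,-0.04,1],[0,-0.003,0.105,-0.04,1],[0,-0.003,0.140,-0.04,1],[0,-0.003,0.175,-0.04,1]]'; python3 -m jog '[[-0.010,0,0,0,1],[-0.018,0,0,0,1],[-0.022,0,0,0,1],[-0.024,0,0,0,1]]'; python3 -m jog '[[-0.002,0,0,0,1],[-0.004,0,0,0,1],[-0.006,0,0,0,1]]'
```

```text
time: 2.23
eef_pos: [438.8, -152.5, 199.8]
tool_rot: [0.001, -0.086, 0.996, -0.0]
ft_force: [-0.3, -0.7, -0.0]
opening: -0.3
gripper_force: 0.0
time: 2.57
eef_pos: [465.2, -149.4, 202.8]
tool_rot: [0.003, -0.086, 0.996, -0.001]
ft_force: [1.0, -1.1, -0.2]
opening: 0.0
gripper_force: 0.0
time: 2.82
eef_pos: [468.7, -148.5, 201.0]
tool_rot: [0.001, -0.085, 0.996, -0.0]
ft_force: [-0.3, 0.6, 0.6]
opening: 0.2
gripper_force: 0.0
```

```bash
python3 -m jog '[[-0.0025,0,0,0,1],[-0.005,0,0,0,1],[-0.0075,0,0,0,1],[-0.010,0,0,0,1],[-0.0125,0,0,0,1]]' | egrep 'eef|ft'; python3 -m jog '[[-0.0025,0,0,0,1],[-0.005,0,0,0,1],[-0.0075,0,0,0,1],[-0.010,0,0,0,1],[-0.0125,0,0,0,1]]' | egrep 'eef|ft'
python3 - <<'E'
from h import *
p,d=r.grab_frame("top");cv2.imwrite("pics/t1.png",p[:,:,::-1])
p,d=r.grab_frame("wrist");cv2.imwrite("pics/w2.png",p[:,:,::-1])
E
```

```text
eef_pos: [478.7, -146.6, 199.0]
ft_force: [-6.1, -2.9, 1.7]
eef_pos: [491.1, -144.6, 198.9]
ft_force: [-4.8, -2.4, 1.5]
```

View pics/t1.png

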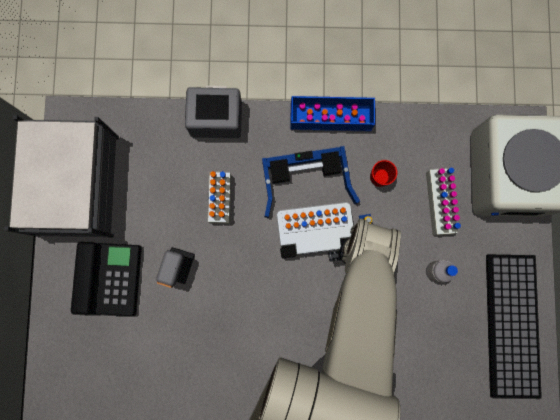

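The top view shows the case turned counter-clockwise with all 16 caps still visible (285–352, 207–228), so I'll track its pose by the caps.

```bash
cat > track.py <<'E'
from h import *
import sys
m=r.camera_model("top"); psi=np.radians(9.7); O=np.array([647.8,-40.2])
def caps(p,d):
    h=cv2.cvtColor(p,cv2.COLOR_RGB2HSV); W=cloud(m,d)
    k=(h[...,1]>130)&(h[...,2]>70)&(W[...,2]>80)&(W[...,2]<125)
    k[:,:272]=0;k[:,365:]=0;k[:150]=0;k[250:]=0
    k=cv2.resize(k.astype(np.uint8)*255,None,fx=4,fy=4,interpolation=cv2.INTER_CUBIC)>150
    n,_,st,c=cv2.connectedComponentsWithStats(k.astype(np.uint8))
    return np.array([onz(m,(c[i][0]+.5)/4-.5,(c[i][1]+.5)/4-.5,103)[:2] for i in range(1,n) if 150<st[i][4]<900])
def Rm(a): return np.array([[np.cos(a),-np.sin(a)],[np.sin(a),np.cos(a)]])
z=np.load("pics/top0.npz"); c0=np.array([548.2,-58.4]);a0=np.radians(1.5)
M=(caps(z["p"],z["d"])-c0)@Rm(a0)
def dock(c): return Rm(psi).T@(np.asarray(c)-O)
def pose():
    from scipy.optimize import least_squares
    from scipy.spatial import cKDTree
    p,d=r.grab_frame("top");C=caps(p,d);best=None
    for g in np.radians([0,4,8,12,16]):
        for fx in (560,590,620):
            f=least_squares(lambda q:cKDTree(M@Rm(q[2]).T+q[:2]).query(C)[0],[fx,-50,g],loss="soft_l1",x_scale=[1,1,.01])
            if best is None or f.cost<best.cost:best=f
    q=best.x; D=dock(q[:2]); a=np.degrees(q[2])
    print("caps",len(C),"cost",round(best.cost,1),"dock x %.1f y %.1f yaw %.2f"%(*D,a-9.7))
    R=Rm(q[2]-psi); s=r.get_state()
    for n,v in(("L",84),("R",-84)): print(n,(D+R@[-65,v]).round(1),"nose",(D+R@[65,v*75/84]).round(1))
    print("tcp",dock(s["eef_pos"][:2]).round(1),s["eef_pos"][2].round(1),"F",s["ft_force"].round(1),"t",round(s["time"],2))
if __name__=="__main__": print(len(M)) if len(M)!=16 else 0; pose()
E
python3 track.py
```

```text
caps 16 cost 2.4 dock x -93.0 y 0.9 yaw -1.44
L [-155.9   86.5] nose [-26.2  74.3]
R [-160.1  -81.4] nose [-29.9 -75.7]
tcp [-171.5  -76.2] 199.0 F [-4.4 -0.4  0.4] t 3.8
```

```bash
python3 -m jog '[[-0.004,-0.001,0,0,1],[-0.008,-0.002,0,0,1],[-0.012,-0.003,0,0,1],[-0.016,-0.004,0,0,1],[-0.020,-0.004,0,0,1]]' | egrep 'eef|ft';python3 -m jog '[[0.012,0,0,0,1],[0.030,0.010,0,0,1],[0.032,0.045,0,0,1],[0.032,0.085,0,0,1],[0.032,0.125,0,0,1]]' | egrep 'eef|ft'; python3 track.py
```

```text
eef_pos: [512.9, -145.1, 199.4]
ft_force: [-4.9, -3.7, -1.0]
eef_pos: [461.3, -26.1, 200.5]
ft_force: [1.1, 0.5, 0.2]
caps 16 cost 2.0 dock x -81.8 y 3.6 yaw 6.11
L [-155.4   80.2] nose [-25.2  85.1]
R [-137.5  -86.9] nose [ -9.2 -64.1]
tcp [-182.1   51.7] 200.2 F [-2.3  5.4 -0.3] t 4.68
```

```bash
python3 -m jog '[[0,0.030,0,0,1],[0,0.033,0,0,1],[-0.008,0.033,0,0,1],[-0.013,0.033,0,0,1]]' | egrep 'eef|ft';python3 -m jog '[[-0.004,0,0,0,1],[-0.008,0,0,0,1],[-0.012,0.001,0,0,1],[-0.016,0.002,0,0,1],[-0.020,0.003,0,0,1]]' | egrep 'eef|ft'; python3 -m jog '[[-0.004,0.001,0,0,1],[-0.008,0.002,0,0,1],[-0.012,0.003,0,0,1],[-0.015,0.004,0,0,1]]' | egrep 'eef|ft'; python3 track.py
```

```text
eef_pos: [469.1, 8.0, 200.3]
ft_force: [-1.6, -0.1, 3.0]
eef_pos: [485.7, 12.7, 199.3]
ft_force: [-5.6, 0.6, 3.0]
eef_pos: [500.2, 19.2, 198.9]
ft_force: [-6.1, -0.0, 1.6]
caps 16 cost 2.0 dock x -66.3 y 1.3 yaw -6.06
L [-122.1   91.7] nose [ 6.2 69. ]
R [-139.8  -75.3] nose [ -9.6 -80.1]
tcp [-134.8   83.6] 199.0 F [-4.3 -0.5  1. ] t 5.82
```

```bash
python3 -m jog '[[0.014,0,0,0,1],[0.030,-0.010,0,0,1],[0.032,-0.045,0,0,1],[0.032,-0.085,0,0,1],[0.032,-0.125,0,0,1]]' >/dev/null; python3 -m jog '[[0,-0.030,0,0,1],[0,-0.036,0,0,1],[-0.008,-0.036,0,0,1],[-0.012,-0.036,0,0,1]]' | egrep 'eef|ft';python3 -m jog '[[-0.004,0,0,0,1],[-0.008,0,0,0,1],[-0.012,-0.001,0,0,1],[-0.016,-0.002,0,0,1],[-0.020,-0.003,0,0,1]]' | egrep 'eef|ft'; python3 track.py;  python3 -m jog '[[-0.004,-0.001,0,0,1],[-0.007,-0.002,0,0,1],[-0.010,-0.003,0,0,1]]' | egrep 'eef|ft'; python3 track.py
```

```text
eef_pos: [509.6, -142.4, 199.7]
ft_force: [-0.4, 0.1, 0.4]
eef_pos: [527.6, -139.5, 198.9]
ft_force: [-5.1, -2.3, 0.7]
caps 16 cost 1.9 dock x -58.9 y 2.8 yaw -0.56
L [-123.1   87.4] nose [ 6.8 77.1]
R [-124.7  -80.6] nose [  5.3 -72.9]
tcp [-134.3  -77.8] 199.0 F [-3.4 -0.2 -0.5] t 7.03
eef_pos: [538.3, -141.0, 198.9]
ft_force: [-5.3, -0.8, -1.3]
caps 16 cost 1.6 dock x -53.8 y 3.4 yaw 3.70
L [-124.1   83. ] nose [ 6.2 82.4]
R [-113.3  -84.6] nose [ 15.9 -67.3]
tcp [-124.1  -81.3] 199.2 F [-4.3 -0.2 -0.8] t 7.33
```

```bash
python3 -m jog '[[0.012,0,0,0,1],[0.022,0.010,0,0,1],[0.024,0.045,0,0,1],[0.024,0.085,0,0,1],[0.024,0.125,0,0,1]]' >/dev/null; python3 -m jog '[[0,0.035,0,0,1],[0,0.043,0,0,1],[-0.006,0.043,0,0,1],[-0.010,0.043,0,0,1]]' | egrep 'eef|ft';python3 -m jog '[[-0.004,0,0,0,1],[-0.008,0,0,0,1],[-0.012,0.001,0,0,1],[-0.016,0.002,0,0,1],[-0.020,0.003,0,0,1]]' | egrep 'eef|ft'; python3 track.py;  python3 -m jog '[[-0.004,0.001,0,0,1],[-0.007,0.001,0,0,1],[-0.009,0.001,0,0,1]]' | egrep 'eef|ft'; python3 track.py
```

```text
eef_pos: [497.9, 21.8, 200.4]
ft_force: [-5.3, -0.0, 1.8]
eef_pos: [515.3, 25.5, 199.1]
ft_force: [-4.6, -0.3, -0.5]
caps 16 cost 2.9 dock x -46.2 y 2.5 yaw -2.15
L [-108.    88.9] nose [21.6 75. ]
R [-114.3  -79. ] nose [ 15.9 -74.9]
tcp [-118.5   87.2] 199.2 F [-2.6 -1.  -0. ] t 8.55
eef_pos: [524.1, 28.7, 198.8]
ft_force: [-6.4, 1.3, 0.8]
caps 16 cost 2.3 dock x -41.5 y 1.9 yaw -6.07
L [-97.3  92.3] nose [31.1 69.6]
R [-115.   -74.8] nose [ 15.2 -79.6]
tcp [-110.    88.7] 198.9 F [-4.4 -0.1  0.6] t 8.85
```

```bash
python3 -m jog '[[0.014,0,0,0,1],[0.026,-0.010,0,0,1],[0.028,-0.045,0,0,1],[0.028,-0.085,0,0,1],[0.028,-0.125,0,0,1]]' >/dev/null; python3 -m jog '[[0,-0.035,0,0,1],[0,-0.042,0,0,1],[-0.006,-0.042,0,0,1],[-0.010,-0.042,0,0,1]]' | egrep 'eef|ft';python3 -m jog '[[-0.004,0,0,0,1],[-0.008,0,0,0,1],[-0.012,-0.001,0,0,1],[-0.016,-0.002,0,0,1],[-0.020,-0.003,0,0,1]]' | egrep 'eef|ft'; python3 track.py
```

```text
eef_pos: [535.9, -139.0, 199.8]
ft_force: [-5.2, -1.4, 1.5]
eef_pos: [554.5, -135.9, 198.9]
ft_force: [-5.4, -3.1, 0.3]
caps 16 cost 2.5 dock x -33.2 y 3.5 yaw 0.51
L [-99.   86.9] nose [31.1 79.1]
R [-97.5 -81.1] nose [ 32.5 -70.9]
tcp [-107.2  -78.7] 199.0 F [-3.2 -0.6  1.7] t 10.07
```

```bash
python3 -m jog '[[0.010,0,0,0,1],[0.012,0.010,0,0,1],[0.012,0.050,0,0,1],[0.012,0.090,0,0,1],[0.012,0.130,0,0,1]]' >/dev/null; python3 -m jog '[[0,0.034,0,0,1],[0,0.036,0,0,1],[-0.004,0.036,0,0,1],[-0.007,0.036,0,0,1]]' | egrep 'eef|ft';python3 -m jog '[[-0.003,0,0,0,1],[-0.006,0,0,0,1],[-0.009,0,0,0,1],[-0.012,0.001,0,0,1],[-0.015,0.001,0,0,1]]' | egrep 'eef|ft'; python3 track.py
```

```text
eef_pos: [522.9, 26.5, 200.1]
ft_force: [-1.1, -0.3, 1.1]
eef_pos: [535.5, 27.6, 198.7]
ft_force: [-7.3, 1.6, 2.6]
caps 16 cost 3.0 dock x -26.9 y 1.8 yaw -3.42
L [-86.7  89.6] nose [42.5 72.8]
R [-96.8 -78.1] nose [ 33.6 -76.9]
tcp [-98.6  85.6] 198.8 F [-4.6  0.2  1.1] t 11.28
```

```bash
python3 -m jog '[[0.012,0,0,0,1],[0.018,-0.010,0,0,1],[0.020,-0.050,0,0,1],[0.020,-0.090,0,0,1],[0.020,-0.130,0,0,1]]' >/dev/null; python3 -m jog '[[0,-0.034,0,0,1],[0,-0.037,0,0,1],[-0.004,-0.037,0,0,1],[-0.008,-0.037,0,0,1]]' | egrep 'eef|ft';python3 -m jog '[[-0.003,0,0,0,1],[-0.006,0,0,0,1],[-0.009,0,0,0,1],[-0.012,0,0,0,1],[-0.015,0,0,0,1]]' | egrep 'eef|ft'; python3 track.py
```

```text
eef_pos: [553.4, -139.3, 199.6]
ft_force: [0.3, 0.8, 0.1]
eef_pos: [567.0, -134.1, 198.9]
ft_force: [-4.7, -3.1, 0.5]
caps 16 cost 1.8 dock x -21.0 y 3.4 yaw 0.65
L [-86.9  86.7] nose [43.2 79.1]
R [-85.  -81.3] nose [ 44.9 -70.9]
tcp [-94.9 -78.8] 198.9 F [-4.1 -0.2  0.7] t 12.5
```

```bash
python3 -m jog '[[0.010,0,0,0,1],[0.012,0.010,0,0,1],[0.012,0.050,0,0,1],[0.012,0.090,0,0,1],[0.012,0.130,0,0,1]]' >/dev/null; python3 -m jog '[[0,0.034,0,0,1],[0,0.036,0,0,1],[-0.004,0.036,0,0,1],[-0.007,0.036,0,0,1]]' | egrep 'eef|ft';python3 -m jog '[[-0.003,0,0,0,1],[-0.006,0,0,0,1],[-0.009,0,0,0,1],[-0.011,0.001,0,0,1],[-0.013,0.001,0,0,1]]' | egrep 'eef|ft'; python3 track.py
```

```text
eef_pos: [535.4, 28.9, 200.0]
ft_force: [-5.0, 0.3, 1.9]
eef_pos: [546.5, 29.5, 198.7]
ft_force: [-6.4, 0.7, 2.0]
caps 16 cost 6.1 dock x -15.1 y 2.4 yaw -3.31
L [-75.1  90. ] nose [54.2 73.5]
R [-84.8 -77.7] nose [ 45.5 -76.2]
tcp [-87.7  85.7] 198.7 F [-5.5  1.   0.7] t 13.72
```

```bash
python3 -m jog '[[0.012,0,0,0,1],[0.016,-0.010,0,0,1],[0.018,-0.050,0,0,1],[0.018,-0.090,0,0,1],[0.018,-0.130,0,0,1]]' >/dev/null; python3 -m jog '[[0,-0.034,0,0,1],[0,-0.037,0,0,1],[-0.004,-0.037,0,0,1],[-0.007,-0.037,0,0,1]]' | egrep 'eef|ft';python3 -m jog '[[-0.002,0,0,0,1],[-0.004,0,0,0,1],[-0.006,0,0,0,1],[-0.008,0,0,0,1],[-0.010,0,0,0,1]]' | egrep 'eef|ft'; python3 track.py
```

```text
eef_pos: [565.5, -137.2, 199.7]
ft_force: [-0.3, 0.7, -0.2]
eef_pos: [573.8, -132.9, 199.0]
ft_force: [-5.1, -3.5, 0.3]
caps 16 cost 2.4 dock x -12.1 y 3.1 yaw -0.73
L [-76.1  87.9] nose [53.8 77.3]
R [-78.2 -80.1] nose [ 51.9 -72.7]
tcp [-88.1 -78.8] 199.0 F [-4.1 -1.   1.2] t 14.93
```

```bash
python3 -m jog '[[0.010,0,0,0,1],[0.012,0.010,0,0,1],[0.012,0.050,0,0,1],[0.012,0.090,0,0,1],[0.012,0.130,0,0,1]]' >/dev/null; python3 -m jog '[[0,0.034,0,0,1],[0,0.036,0,0,1],[-0.004,0.036,0,0,1],[-0.008,0.036,0,0,1]]' | egrep 'eef|ft';python3 -m jog '[[-0.002,0,0,0,1],[-0.004,0,0,0,1],[-0.005,0,0,0,1]]' | egrep 'eef|ft'; python3 -m jog '[[-0.001,0,0,0,1],[-0.002,0,0,0,1]]' | egrep 'eef|ft';  python3 track.py
```

```text
eef_pos: [543.4, 30.2, 200.1]
ft_force: [0.9, -0.9, 0.3]
eef_pos: [547.1, 28.5, 199.1]
ft_force: [-6.0, -1.6, 2.2]
eef_pos: [548.4, 28.8, 198.8]
ft_force: [-5.9, 0.0, 2.0]
caps 15 cost 3.8 dock x -10.6 y 3.1 yaw -1.34
L [-73.7  88.6] nose [56.1 76.6]
R [-77.6 -79.4] nose [ 52.6 -73.4]
tcp [-86.1  84.7] 198.8 F [-5.7  1.2  2.1] t 16.15
```

```bash
python3 -m jog '[[-0.001,0,0,0,1],[-0.002,0,0,0,1]]' | egrep 'eef|ft'; python3 -m jog '[[-0.001,0,0,0,1],[-0.002,0,0,0,1]]' | egrep 'eef|ft';  python3 track.py
```

```text
eef_pos: [550.2, 29.2, 198.7]
ft_force: [-6.8, 1.4, 2.0]
eef_pos: [552.1, 29.6, 198.6]
ft_force: [-6.8, 1.0, 1.3]
caps 14 cost 4.5 dock x -8.9 y 2.6 yaw -2.62
L [-70.   89.5] nose [59.4 74.6]
R [-77.7 -78.3] nose [ 52.6 -75.3]
tcp [-82.2  84.9] 198.6 F [-5.5  1.2  0.2] t 16.53
```

```bash
python3 -m jog '[[0.012,0,0,0,1],[0.014,-0.010,0,0,1],[0.016,-0.050,0,0,1],[0.016,-0.090,0,0,1],[0.016,-0.130,0,0,1]]' >/dev/null; python3 -m jog '[[0,-0.034,0,0,1],[0,-0.037,0,0,1],[-0.004,-0.037,0,0,1],[-0.007,-0.037,0,0,1]]' | egrep 'eef|ft';python3 -m jog '[[-0.002,0,0,0,1],[-0.004,0,0,0,1],[-0.006,0,0,0,1],[-0.007,0,0,0,1]]' | egrep 'eef|ft';  python3 -m jog '[[-0.001,0,0,0,1],[-0.002,0,0,0,1]]' | egrep 'eef|ft'; python3 track.py
```

```text
eef_pos: [573.6, -136.7, 199.6]
ft_force: [0.4, 1.7, -0.9]
eef_pos: [579.2, -133.0, 199.0]
ft_force: [-4.5, -2.0, 1.4]
eef_pos: [580.9, -132.6, 198.9]
ft_force: [-3.9, -3.1, 0.5]
caps 16 cost 2.5 dock x -5.9 y 3.2 yaw -0.05
L [-70.8  87.3] nose [59.2 78.1]
R [-71.  -80.7] nose [ 59.  -71.9]
tcp [-81.3 -79.7] 198.9 F [-4.3 -2.6  0.1] t 17.83
```

```bash
python3 -m jog '[[-0.001,0,0,0,1],[-0.002,0,0,0,1]]' | egrep 'eef|ft';  python3 -m jog '[[-0.001,0,0,0,1],[-0.002,0,0,0,1]]' | egrep 'eef|ft'; python3 track.py|tail -4;  python3 -m jog '[[0.010,0,0,0,1],[0.012,0.010,0,0,1],[0.012,0.050,0,0,1],[0.012,0.090,0,0,1],[0.012,0.130,0,0,1]]' >/dev/null; python3 -m jog '[[0,0.034,0,0,1],[0,0.036,0,0,1],[-0.003,0.036,0,0,1],[-0.005,0.036,0,0,1]]' | egrep 'eef|ft';python3 track.py
```

```text
eef_pos: [582.8, -132.3, 198.9]
ft_force: [-5.6, -3.3, 0.6]
eef_pos: [584.4, -132.3, 198.9]
ft_force: [-6.1, -3.5, 0.4]
caps 16 cost 1.8 dock x -4.2 y 3.4 yaw 1.04
L [-70.7  86.2] nose [59.4 79.5]
R [-67.7 -81.8] nose [ 62.2 -70.4]
tcp [-77.8 -80.1] 198.8 F [-5.5 -2.7  0.4] t 18.22
eef_pos: [551.3, 30.7, 200.1]
ft_force: [-3.3, 0.4, 2.1]
caps 16 cost 2.8 dock x -3.8 y 3.3 yaw 1.01
L [-70.3  86.2] nose [59.8 79.5]
R [-67.3 -81.8] nose [ 62.5 -70.5]
tcp [-83.1  85.2] 199.9 F [0.5 0.2 0.3] t 19.02
```

```bash
python3 -m jog '[[-0.0015,0,0,0,1],[-0.003,0,0,0,1],[-0.0035,0,0,0,1]]' | egrep 'eef|ft';  python3 -m jog '[[-0.001,0,0,0,1],[-0.0015,0,0,0,1]]' | egrep 'eef|ft';  python3 -m jog '[[-0.001,0,0,0,1],[-0.0015,0,0,0,1]]' | egrep 'eef|ft'; python3 track.py
```

```text
eef_pos: [553.5, 28.6, 199.0]
ft_force: [-6.2, 0.5, 2.3]
eef_pos: [554.7, 28.8, 198.8]
ft_force: [-5.9, 0.1, 1.1]
eef_pos: [556.2, 29.0, 198.8]
ft_force: [-6.3, 0.6, 1.3]
caps 15 cost 6.3 dock x -2.1 y 3.0 yaw -0.62
L [-66.2  87.7] nose [63.7 77.3]
R [-68.  -80.3] nose [ 62.1 -72.7]
tcp [-78.6  83.7] 198.8 F [-5.9  0.6  0.8] t 19.65
```

```bash
python3 -m jog '[[-0.001,0,0,0,1],[-0.0015,0,0,0,1]]' | egrep 'eef|ft';  python3 -m jog '[[-0.001,0,0,0,1],[-0.0015,0,0,0,1]]' | egrep 'eef|ft'; python3 track.py; python3 -m jog '[[0.010,0,0,0,1],[0.013,-0.010,0,0,1],[0.013,-0.050,0,0,1],[0.013,-0.090,0,0,1],[0.013,-0.130,0,0,1]]' >/dev/null; python3 -m jog '[[0,-0.034,0,0,1],[0,-0.037,0,0,1],[-0.004,-0.037,0,0,1],[-0.007,-0.037,0,0,1]]' | egrep 'eef|ft';python3 -m jog '[[-0.002,0,0,0,1],[-0.004,0,0,0,1]]' | egrep 'eef|ft';  python3 -m jog '[[-0.001,0,0,0,1],[-0.002,0,0,0,1]]' | egrep 'eef|ft'; python3 track.py
```

```text
eef_pos: [557.1, 29.1, 198.6]
ft_force: [-7.9, -0.3, 3.2]
eef_pos: [557.6, 29.1, 198.4]
ft_force: [-11.9, -1.3, 6.3]
caps 13 cost 3.5 dock x -2.1 y 2.8 yaw -0.60
L [-66.2  87.5] nose [63.7 77.1]
R [-67.9 -80.5] nose [ 62.1 -72.9]
tcp [-77.3  83.5] 198.4 F [-10.7  -0.9   4. ] t 20.03
eef_pos: [583.2, -136.1, 199.7]
ft_force: [-0.0, 0.2, -0.3]
eef_pos: [585.3, -133.4, 199.0]
ft_force: [-9.3, -3.3, 2.9]
eef_pos: [585.7, -132.6, 198.5]
ft_force: [-12.6, -3.2, 6.2]
caps 16 cost 1.7 dock x -1.7 y 2.9 yaw -0.22
L [-66.4  87.1] nose [63.6 77.6]
R [-67.  -80.9] nose [ 63.  -72.4]
tcp [-76.7 -80.5] 198.5 F [-10.6  -3.6   3.3] t 21.17
```

```bash
python3 -m jog '[[-0.0005,0,0,0,1],[-0.0005,0,0,0,1]]' | egrep 'eef|ft'; python3 -m jog '[[0.010,0,0,0,1],[0.012,0.010,0,0,1],[0.012,0.050,0,0,1],[0.012,0.090,0,0,1],[0.012,0.130,0,0,1]]' >/dev/null; python3 -m jog '[[0,0.032,0,0,1],[0,0.034,0,0,1],[-0.004,0.034,0,0,1],[-0.007,0.034,0,0,1]]' | egrep 'eef|ft'; python3 track.py;python3 -m jog '[[-0.001,0,0,0,1],[-0.002,0,0,0,1],[-0.003,0,0,0,1]]' | egrep 'eef|ft';  python3 -m jog '[[-0.001,0,0,0,1],[-0.001,0,0,0,1]]' | egrep 'eef|ft'; python3 track.py
```

```text
eef_pos: [585.8, -132.4, 198.4]
ft_force: [-11.4, -3.1, 3.5]
eef_pos: [556.6, 28.5, 200.0]
ft_force: [-8.6, -0.4, 3.5]
caps 16 cost 6.1 dock x -1.3 y 3.1 yaw -0.77
L [-65.1  88. ] nose [64.7 77.2]
R [-67.4 -80. ] nose [ 62.7 -72.8]
tcp [-78.3  82.2] 199.8 F [-1.5 -1.4  0.6] t 22.13
eef_pos: [557.7, 26.1, 198.8]
ft_force: [-10.3, -1.3, 3.8]
eef_pos: [558.0, 25.9, 198.5]
ft_force: [-10.0, -1.5, 3.3]
caps 13 cost 3.7 dock x -1.6 y 2.9 yaw -0.42
L [-66.   87.4] nose [64.  77.5]
R [-67.2 -80.6] nose [ 62.9 -72.5]
tcp [-77.4  80.3] 198.5 F [-9.7 -1.3  4.2] t 22.6
```

```bash
python3 -m jog '[[-0.001,0,0,0,1],[-0.001,0,0,0,1]]' | egrep 'eef|ft'; python3 -m jog '[[0.010,0,0,0,1],[0.012,-0.010,0,0,1],[0.012,-0.050,0,0,1],[0.012,-0.090,0,0,1],[0.012,-0.130,0,0,1]]' >/dev/null; python3 -m jog '[[0,-0.032,0,0,1],[0,-0.035,0,0,1],[-0.004,-0.035,0,0,1],[-0.007,-0.035,0,0,1]]' | egrep 'eef|ft';python3 track.py; python3 -m jog '[[-0.001,0,0,0,1],[-0.002,0,0,0,1],[-0.003,0,0,0,1]]' | egrep 'eef|ft';  python3 -m jog '[[-0.001,0,0,0,1],[-0.001,0,0,0,1]]' | egrep 'eef|ft'; python3 track.py
```

```text
eef_pos: [558.2, 25.9, 198.2]
ft_force: [-11.0, -1.4, 3.6]
eef_pos: [584.9, -136.8, 199.7]
ft_force: [-4.8, -4.0, 2.4]
caps 16 cost 1.7 dock x -1.7 y 2.9 yaw -0.33
L [-66.2  87.3] nose [63.8 77.5]
R [-67.1 -80.7] nose [ 62.9 -72.5]
tcp [-78.1 -83.6] 199.6 F [-0.9 -0.2  0.5] t 23.57
eef_pos: [585.5, -134.0, 199.1]
ft_force: [-9.9, -3.3, 4.9]
eef_pos: [585.7, -133.5, 198.6]
ft_force: [-8.7, -1.6, 2.7]
caps 16 cost 2.1 dock x -1.7 y 2.9 yaw -0.29
L [-66.3  87.2] nose [63.7 77.6]
R [-67.1 -80.8] nose [ 62.9 -72.4]
tcp [-77.  -81.4] 198.5 F [-9.9 -0.5  2.4] t 24.03
```

```bash
python3 -m jog '[[0.025,0,0,0,1],[0.060,0,-0.035,0,1],[0.060,-0.035,-0.060,0,1],[0.060,-0.070,-0.060,0,1],[0.060,-0.105,-0.060,0,1]]' | egrep 'eef|ft'; python3 -m jog '[[0,-0.002,0,0,1],[0,-0.002,0.030,0,1],[0,-0.002,0.055,0,1],[0,-0.002,0.060,0,1]]' | egrep 'eef|ft'
python3 - <<'E'
from track import *
pose()
w,_=r.grab_frame("wrist");cv2.imwrite("pics/w3.png",w[:,:,::-1])
p,d=r.grab_frame("top");W=cloud(m,d);h=cv2.cvtColor(p,cv2.COLOR_RGB2HSV)
k=(h[...,0]>20)&(h[...,0]<35)&(h[...,1]>120)&(h[...,2]>80);k[:,:350]=0;k[:,390:]=0;k[:200]=0;k[270:]=0
v,u=np.nonzero(k);print(len(v),[dock(onz(m,a,b,45)[:2]).round().tolist() for a,b in list(zip(u,v))[::15]])
E
```

```text
eef_pos: [548.4, -248.0, 263.2]
ft_force: [0.3, 0.2, 0.2]
eef_pos: [546.2, -248.4, 195.6]
ft_force: [-1.2, 0.5, -0.1]
caps 16 cost 1.7 dock x -1.7 y 2.9 yaw -0.36
L [-66.2  87.3] nose [63.8 77.5]
R [-67.2 -80.7] nose [ 62.8 -72.5]
tcp [-135.1 -188. ] 196.1 F [-0.8  0.4  0.3] t 24.83
92 [[-75.0, -150.0], [-85.0, -143.0], [-96.0, -158.0], [-104.0, -157.0], [-113.0, -155.0], [-148.0, -163.0], [-159.0, -159.0]]
```

View pics/w3.png

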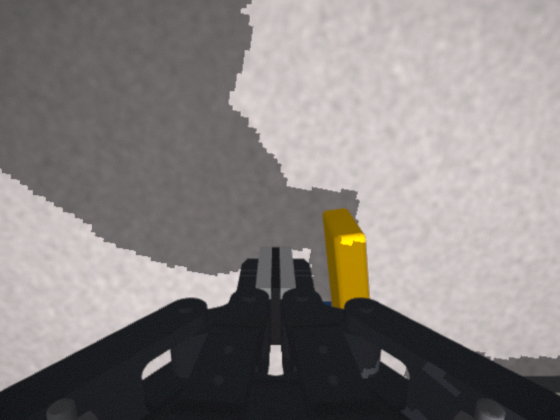

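```bash
python3 -m jog '[[0.002,0.006,0,0,1],[0.002,0.0105,0,0,1],[0.005,0.020,0,0,1],[0.009,0.032,0,0,1],[0.009,0.041,0,0,1]]' | egrep 'eef|ft'; python3 -m jog '[[0,0.008,0,0,1],[-0.003,0.016,0,0,1],[-0.007,0.025,0,0,1],[-0.013,0.033,0,0,1],[-0.0195,0.0405,0,0,1]]' | egrep 'eef|ft';  python3 -m jog '[[-0.006,0.004,0,0,1],[-0.0115,0.0075,0,0,1],[-0.017,0.0095,0,0,1],[-0.020,0.0105,0,0,1]]' | egrep 'eef|ft'
python3 - <<'E'
from track import *
pose()
w,_=r.grab_frame("wrist");cv2.imwrite("pics/w4.png",w[:,:,::-1])
E
```

```text
eef_pos: [531.5, -210.9, 201.1]
ft_force: [0.4, -1.3, 1.0]
eef_pos: [544.3, -167.4, 199.6]
ft_force: [-0.3, -2.6, 0.8]
eef_pos: [562.7, -154.0, 199.5]
ft_force: [-1.1, -0.6, 0.2]
caps 16 cost 2.3 dock x -1.7 y 2.8 yaw -0.35
L [-66.2  87.2] nose [63.7 77.4]
R [-67.3 -80.8] nose [ 62.8 -72.6]
tcp [-102.7  -97.9] 199.5 F [ 0.6 -1.4 -0.1] t 26.15
```

View pics/w4.png

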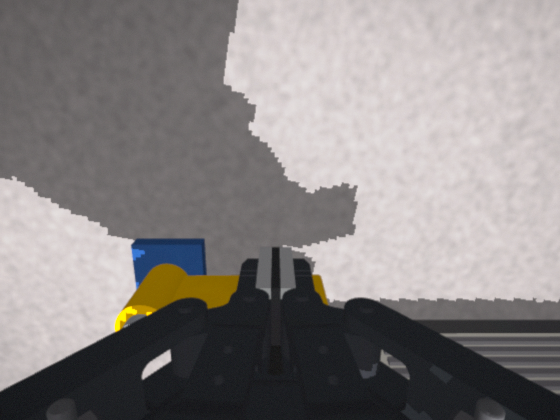

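The bar now lies across behind the right bumper, from (165,290) to (325,290), and is nearly shut. I'll press on in small steps until I feel its stop.

```bash
for i in 1; do python3 -m jog '[[-0.001,0,0,0,1],[-0.002,0,0,0,1]]' | egrep 'eef|ft'; python3 -m jog '[[-0.001,0,0,0,1],[-0.002,0,0,0,1]]' | egrep 'eef|ft'; python3 -m jog '[[-0.001,0,0,0,1],[-0.002,0,0,0,1]]' | egrep 'eef|ft'; done; python3 track.py | tail -1
```

```text
eef_pos: [563.8, -154.3, 199.6]
ft_force: [-1.9, -0.5, 0.9]
eef_pos: [564.5, -154.1, 199.6]
ft_force: [-7.6, -1.4, 5.8]
eef_pos: [565.2, -154.0, 199.5]
ft_force: [-11.8, -1.8, 9.4]
tcp [-100.6  -98.2] 199.6 F [-10.8  -1.1   6.7] t 26.75
```

```bash
python3 -m jog '[[0.010,0,0,0,1],[0.040,0,0,0,1],[0.060,0,-0.030,0,1],[0.080,0,-0.070,0,1],[0.100,0,-0.110,0,1]]' | egrep 'eef|ft'; python3 -m jog '[[0.035,0,-0.020,0,1],[0.070,0,-0.040,0,1],[0.100,0,-0.050,0,1],[0.100,0,-0.050,0,1]]' | egrep 'eef|ft'
python3 - <<'E'
from track import *
pose()
p,_=r.grab_frame("top");cv2.imwrite("pics/t9.png",cv2.resize(p[140:265,250:400,::-1],None,fx=5,fy=4.8,interpolation=cv2.INTER_CUBIC))
E
```

```text
eef_pos: [470.7, -170.2, 304.5]
ft_force: [1.2, -1.0, 0.9]
eef_pos: [370.0, -187.5, 357.1]
ft_force: [-0.9, 0.5, -0.3]
caps 16 cost 1.5 dock x -1.7 y 2.9 yaw -0.34
L [-66.2  87.3] nose [63.7 77.5]
R [-67.2 -80.7] nose [ 62.9 -72.5]
tcp [-296.7  -98.8] 356.2 F [ 0.9  0.6 -0.6] t 27.55
```

View pics/t9.png

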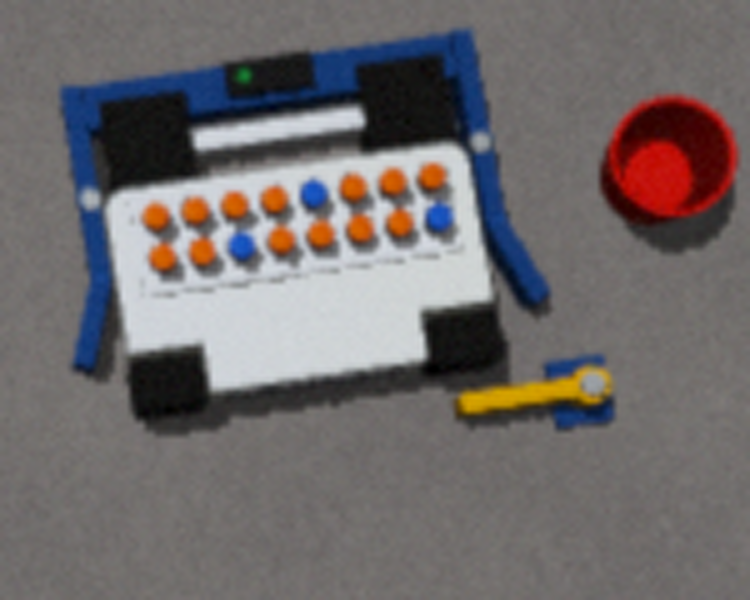

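The incubator sits level against both pads, with its front edge running from (110,190) to (465,145). The bar is shut behind the right bumper from (460,405) to (590,385), the cup has not moved, and the arm is clear.

```bash
python3 -c "
from cell import r;print(r.finish_job())"
```

```text
the job is handed in; nothing more can be done
None
```

I handed the job in at about 28 s: both front ends met firm resistance at the stop pads (wrist readings up to about 15 N), the lock bar was then shut against its stop, and the arm was left touching nothing.

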